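# Return the reagent bottles to their rests

### The job

Put the four amber reagent bottles away: stand each one upright in the wooden rest whose recess has the shape and size of its foot, down flat on the recess floor, and let go. Set them down gently, never dropping or tipping a bottle, and leave the glass beaker and the little white dish where they stand.

Things in the scene. Friction and masses are not known exactly. Their poses are not given: they have to be found in the camera images.
- bottle_large: Loose amber glass bottle standing upright, the larger of the two round ones, 58 mm in diameter (straight sides to 72 mm up, then a sloping shoulder to 86 mm), paper label, with a round black screw cap 32 mm in diameter and 20 mm high on a neck 8 mm long and 6 mm narrower than the cap; 114 mm tall over the cap. It can be lifted by the cap. Origin: centre of the underside, z up. 175 to 350 g.
- bottle_small: Loose amber glass bottle standing upright, the smaller round one, 38 mm in diameter (straight sides to 50 mm up, shoulder to 58 mm), paper label, with a round black screw cap 26 mm in diameter and 18 mm high on a neck 8 mm long and 6 mm narrower than the cap; 84 mm tall over the cap. It can be lifted by the cap. Origin: centre of the underside, z up. 70 to 140 g.
- bottle_square: Loose amber glass bottle standing upright, square, 46 x 46 mm with its sides along its x and y axes (straight to 64 mm up, stepped shoulder to 76 mm), paper label, with a round black screw cap 30 mm in diameter and 20 mm high on a neck 8 mm long and 6 mm narrower than the cap; 104 mm tall over the cap. It can be lifted by the cap. Origin: centre of the underside, z up. 140 to 280 g.
- bottle_oblong: Loose amber glass bottle standing upright, flat-sided, 64 mm along its x axis by 36 mm along its y axis (straight to 64 mm up, stepped shoulder to 76 mm), paper label, with a round black screw cap 28 mm in diameter and 20 mm high on a neck 8 mm long and 6 mm narrower than the cap; 104 mm tall over the cap. It can be lifted by the cap. Origin: centre of the underside, z up. 125 to 255 g.
- rest_large: Pale wooden bottle rest, the larger round one: 84 mm over all, recess 72 mm in diameter. Fixed to the bench, 16 mm high, rim 6 mm wide; the recess is 10 mm deep, its cork floor 6 mm above the bench. Origin: centre of the underside, z up.
- rest_small: Pale wooden bottle rest, the smaller round one: 64 mm over all, recess 52 mm in diameter. Fixed to the bench, 16 mm high, rim 6 mm wide; the recess is 10 mm deep, its cork floor 6 mm above the bench. Origin: centre of the underside, z up.
- rest_square: Pale wooden bottle rest, square: 72 x 72 mm over all, recess 60 x 60 mm, sides along its x and y axes. Fixed to the bench, 16 mm high, rim 6 mm wide; the recess is 10 mm deep, its cork floor 6 mm above the bench. Origin: centre of the underside, z up.
- rest_oblong: Pale wooden bottle rest, oblong: 90 mm along its x axis by 62 mm along its y axis over all, recess 78 x 50 mm likewise. Fixed to the bench, 16 mm high, rim 6 mm wide; the recess is 10 mm deep, its cork floor 6 mm above the bench. Origin: centre of the underside, z up.
- beaker: Loose empty glass beaker, open at the top, 62 mm in diameter, 78 mm tall, 120 g, standing on the bench among the bottles and rests; not to be moved. Origin: centre of the underside, z up.
- dish: Loose small white porcelain dish, 44 mm in diameter, 14 mm high, on the bench left of the middle; not to be moved. Origin: centre of the underside, z up.

How it is judged:
By the outcome, as a careful person would: the job done as asked, in the order asked, and still so for the second after the job is handed in, with the robot touching nothing.
It also fails if it takes over 115 s, if anything falls off the work surface, if the arm or the gripper's body presses on something with over 40 N, if the wrist force passes 120 N, or if a joint passes its speed limit or range.

### The arm

A 7-joint arm with a two-finger parallel gripper is mounted at the origin on the work surface. World frame = base frame: x ahead of the robot, y to its left, z up, the work surface at z = 0. Lengths are in m, angles in degrees, forces in N, time in s.
With the tool pointing down it reaches from about 0.425 to 0.875 m from the base axis. Payload 4.7 kg.
Tool frame: the origin (TCP) lies between the finger pads; the fingertips stand 8 mm ahead of it and the grasp point (between the pads) lies 11 mm behind it (env.tip_extent is the distance from the TCP to the fingertips, in m); z points along the fingers, y is the line along which they close (so a half turn about z gives the same grasp; the last joint's range is limited). The gripper opens to 87 mm and grips with 3 to 60 N. Pads are 19 mm wide; open, the fingers measure 117 mm over their backs; the gripper's body (75 mm by 190 mm) begins 51 mm behind the grasp point.
Start: joints at [70.823, 18.392, -4.016, 83.108, 1.295, 78.541, -3.26], TCP at [0.222, -0.611, 0.231] pointing down, gripper open.
Joint ranges: [-163.93, 163.93], [-17.29, 119.83], [-79.2, 71.16], [3.27, 140.29], [-89.18, 269.18], [5.43, 117.66], [-154.24, 154.24]. Speed limits (degrees/s): [147.25, 147.25, 180, 180, 180, 180, 180].

### API

Orientations are given as [roll, pitch, yaw] about the fixed x, y, z axes, in that order (R = Rz(yaw) Ry(pitch) Rx(roll)).
In Python, from cell import sensors, vision, workorder, env gives the robot as it stands.
- The arm moves only by the tool drive_tool, never from a script. Its argument "moves" is a list of rows, each an object of numbers: "x", "y", "z": the shift along the tool's x, y, z in mm; "rx", "ry", "rz": the turn, a rotation vector about the tool's x, y, z in rad; "fingers": the closure, from -1 (fully open) to 1 (shut). In form: [{"x": .., "y": .., "z": .., "rx": .., "ry": .., "rz": .., "fingers": ..}, ...]. A call has 1 to 20 rows; each row is the pose to reach, as a shift and turn from the pose commanded when the call began, along the tool's axes at that moment; what a row does not reach only later rows make up. A row lasts 1/8 s, in which the tool goes at most 62.5 mm and 10.7 degrees, less where a joint would pass 70% of its speed; a pose out of reach is approached as far as the arm can. A call with a gripper value outside its range is refused whole. The fingers move at their own pace and stop on an object; "force" is the grip in N (left out, the last holds). Time passes only in rows, so rows that repeat a pose let the fingers close. It gives the time, the measured TCP pose, the force, the opening and the grip force at its end, in the units of the state.
- sensors.get_obs(): the state, without advancing time (a new reading comes with each control period).
- vision.read_camera(name): name is "side" or "top" or "wrist"; returns a dict with "image" (400x640x3 uint8, red, green, blue), "fx", "fy", "cx", "cy" (pixels), "R" (3x3) and "t" (3): a world point X has camera coordinates R X + t. Camera axes: x right, y down, z forward; pixel columns grow to the right and rows downward; lengths in m; the calibration is good to about 2 mm. A picture is of the moment at which its call begins. There is no depth.
- workorder.sign_off(): hands the job in; it is judged then, once.
The state is a dict: "time_s": time; "qpos": joint angles; "joint_velocities": joint speeds; "effort": joint torques, N m; "tool_pos": TCP position; "tool_rot": TCP orientation; "force": force on the tool from outside, world axes, zero at the start; "wrist_torque": the same for the moment, N m; "grip_width": finger opening in m; "grasp_force": force on a finger pad.
Only numpy, scipy, OpenCV 4.12 (cv2) and the standard library are available. Lean on these libraries where they do the work, as an engineer would, in place of code of your own. Each camera call takes 0.05 s, during which the arm holds its last target. There are 200 camera calls.

## Working session

There is one attempt and no reset: what is moved stays moved. The work goes in short steps, Python scripts to look and compute and a tool call to move; the robot and the scene stay as the last step left them, time stands still between calls to the robot, and variables do not carry over. Pictures are saved under pics/ and viewed, at most 14 in all, crops included, and the job is handed in when it is done.

Besides the shell and the picture viewer there is one more tool, called after ">>>" as name(argument=value, ...) on one line, values as JSON. drive_tool: Moves the arm, as the interface text tells. Its arguments: {"type":"object","properties":{"moves":{"type":"array"},"force":{"type":"number"}},"required":["moves"]}

```bash
ls; mkdir -p pics; python3 - <<'E'
from cell import sensors, vision, workorder, env
import cv2,pickle
for n in ["top","side"]:
    c=vision.read_camera(n); cv2.imwrite(f"pics/{n}0.png",c["image"][:,:,::-1]); pickle.dump(c,open(f"{n}0.pkl","wb"))
    print(n,c["fx"],c["cx"],c["cy"],c["R"],c["t"])
o=sensors.get_obs(); print(o)
print(env.tip_extent)
E
```

```text
pics
top 459.7631942159972 318.48666085955904 198.74219905846084 [[ 0.00856267 -0.99995958  0.00274288]
 [-0.9984468  -0.00870066 -0.0550299 ]
 [ 0.05505154 -0.00226742 -0.99848094]] [-0.00134182  0.5010665   1.27223486]
side 406.38963461975703 319.380558162459 199.2136527148202 [[-0.84933396 -0.5275314  -0.0185052 ]
 [-0.27450329  0.47135552 -0.83813598]
 [ 0.45086557 -0.70677761 -0.54514736]] [0.43241941 0.15477627 0.78589451]
{'time_s': 0.1, 'qpos': array([70.82089773, 18.43341312, -4.01438977, 83.16867504,  1.29374095,
       78.54225483, -3.25892255]), 'joint_velocities': array([-0.0028352 , -0.11175834,  0.00654235, -0.11003089, -0.02490205,
       -0.00512348, -0.03285   ]), 'effort': array([ 2.85445576e-04, -4.92572451e+01, -4.05467357e-01, -3.13398206e+01,
       -6.41142810e-02,  3.94806708e-02,  6.96416305e-05]), 'tool_pos': array([ 0.22195369, -0.61040278,  0.2295799 ]), 'tool_rot': array([-1.79900817e+02,  4.72827362e-03,  1.99884606e+01]), 'force': array([-0.69087274, -0.07454474,  0.27726731]), 'wrist_torque': array([ 0.03737215,  0.00601737, -0.02133582]), 'grasp_force': 0.0, 'grip_width': 0.08702473437236914}
0.008
```

View pics/top0.png

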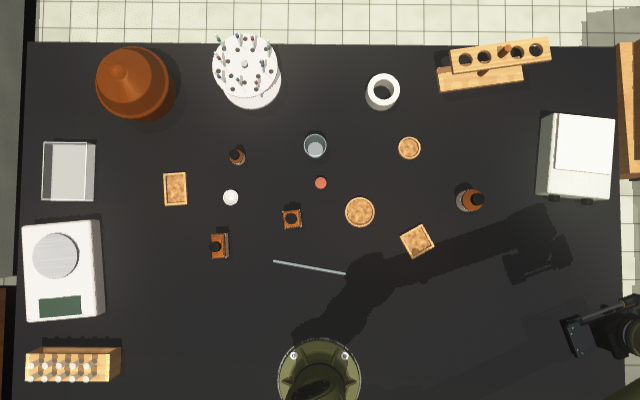

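View pics/side0.png

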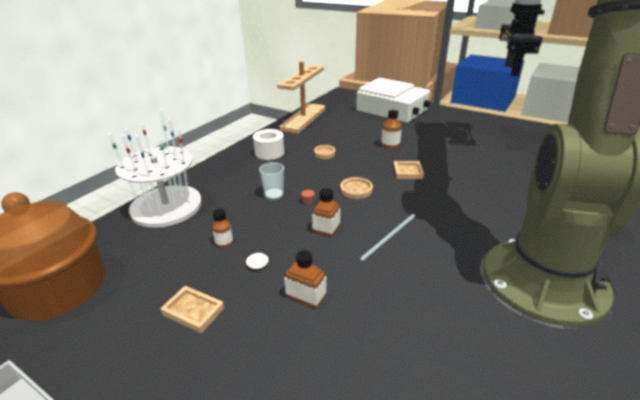

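The top view shows small (237,157), square (292,218), oblong (219,245) and large (470,200). The rests are oblong (175,189), large (360,211), small (409,148) and square (417,241). The beaker is at (315,146) and the dish at (230,198). The side view shows all of them standing.

```bash
cat > h.py <<'E'
import numpy as np,cv2,pickle
def ray(c,u,v,z):
    R,t=np.array(c["R"]),np.array(c["t"])
    o=-R.T@t; d=R.T@np.array([(u-c["cx"])/c["fx"],(v-c["cy"])/c["fy"],1])
    return o+d*(z-o[2])/d[2]
def proj(c,X):
    p=np.array(c["R"])@np.array(X)+np.array(c["t"]); return c["fx"]*p[0]/p[2]+c["cx"],c["fy"]*p[1]/p[2]+c["cy"]
def blobs(c,lo,hi,amin=30):
    hsv=cv2.cvtColor(c["image"],cv2.COLOR_RGB2HSV); m=cv2.inRange(hsv,np.array(lo),np.array(hi))
    m=cv2.morphologyEx(m,cv2.MORPH_CLOSE,np.ones((3,3)))
    cs,_=cv2.findContours(m,cv2.RETR_EXTERNAL,cv2.CHAIN_APPROX_NONE)
    return [k for k in cs if cv2.contourArea(k)>amin]
def plane_rect(c,k,z):
    P=np.array([ray(c,u,v,z)[:2]*1000 for u,v in k[:,0].astype(float)],np.float32)
    return cv2.minAreaRect(P),cv2.minEnclosingCircle(P)
E
python3 - <<'E'
from h import *
c=pickle.load(open("top0.pkl","rb"));im=c["image"][:,:,::-1]
a=cv2.resize(im[130:270,150:320],None,fx=4.7,fy=4.2,interpolation=cv2.INTER_CUBIC) 
a=cv2.resize(im[130:270,150:310],(640,560),interpolation=cv2.INTER_CUBIC); cv2.imwrite("pics/tz1.png",a)
hsv=cv2.cvtColor(c["image"],cv2.COLOR_RGB2HSV)
for n,u,v in [("rest",175,189),("rest",360,211),("rest",417,229),("amb",238,160),("amb",470,207),("amb",285,222),("amb",220,235),("cap",216,246)]: print(n,hsv[v,u])
for k in blobs(c,(5,60,60),(25,255,255)):
    r,e=plane_rect(c,k,0.016); x,y,w,h=cv2.boundingRect(k)
    if 140<y<270: print((x,y,w,h),np.round(r[0]),np.round(r[1]),round(r[2],1),np.round(e[0]),round(e[1]))
E
```

```text
rest [ 16 137 216]
rest [ 16 135 227]
rest [ 16 133 224]
amb [ 12 187 146]
amb [ 12 192 146]
amb [ 13 181 194]
amb [ 13 180 174]
cap [15 12 44]
(211, 234, 18, 25) [367. 277.] [67. 47.] 1.1 [369. 281.] 37
(399, 224, 36, 36) [ 385. -271.] [77. 76.] 29.2 [ 385. -270.] 51
(283, 209, 18, 20) [445.  77.] [50. 48.] 7.6 [445.  78.] 32
(344, 197, 31, 31) [ 465. -110.] [84. 84.] 0.5 [ 465. -111.] 43
(461, 189, 22, 23) [ 501. -423.] [61. 58.] 9.7 [ 503. -425.] 32
(315, 177, 12, 13) [545.  -2.] [34. 31.] 0.5 [546.  -2.] 18
(163, 172, 26, 35) [526. 403.] [95. 68.] 4.4 [526. 405.] 55
(229, 149, 17, 16) [613. 231.] [42. 38.] 46.0 [616. 232.] 23
```

View pics/tz1.png

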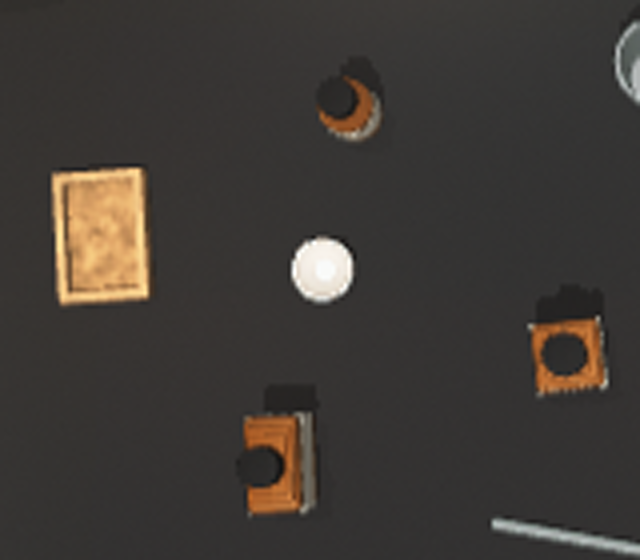

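The rests are measured well. The caps are visible as dark discs: oblong about (215,247), small (234,154) and square (291,218). I'll compute cap positions, cross-checked with the side view.

```bash
python3 - <<'E'
from h import *
c=pickle.load(open("top0.pkl","rb"));s=pickle.load(open("side0.pkl","rb"))
for n,u,v,z in [("large",477,200,.114),("small",234.25,154.25,.084),("square",291,218.5,.104),("oblong",215,246.8,.104)]:
    P=ray(c,u,v,z); print(n,P.round(3),"side px",np.round(proj(s,P)))
v=c["image"].max(2); print(v[190:212,462:492])
for n,uu,z in [("dish",(230.5,197),.014),("beaker",(315,146),.07)]: print(n,ray(c,*uu,z).round(3))
# amber orientation, shoulder plane
for k in blobs(c,(5,60,60),(25,255,255)):
    x,y,w,h=cv2.boundingRect(k)
    if x in(211,283): print(x,plane_rect(c,k,.07))
E
```

```text
large [ 0.496 -0.406  0.114] side px [393. 111.]
small [0.614 0.228 0.084] side px [219. 210.]
square [0.444 0.074 0.104] side px [326. 190.]
oblong [0.369 0.27  0.104] side px [305. 253.]
[[ 37  36  62  63  78  92 121 119 120 127 127 119 119 116 113  87  68  50
   50  50  50  51  51  50  51  51  52  51  52  51]
 [ 77  95 120 120  82 122 125 128 125 125 125 126 125 126 126 117 106  85
   51  51  51  51  51  51  50  51  51  50  51  52]
 [105 119  88 113 121 127 126 128 127 126 126 126 126 126 127 102  98 113
   88  52  51  50  51  50  51  52  50  51  51  51]
 [128 106  78 125 130 129 129 129 127 127 128 127  82  69  61  55  55  65
   66  56  50  50  51  50  50  51  51  51  51  51]
 [118  78 115 130 130 130 129 129 128 129  84  61  35  40  34  37  36  37
   40  42  41  50  50  50  51  51  52  51  50  50]
 [ 83  89 134 130 130 130 130 130 128  84  34  20  35  38  38  38  36  36
   36  36  35  42  51  51  50  51  50  51  51  52]
 [ 62 116 134 132 131 131 132 131 130  35  20  30  38  38  37  38  37  37
   37  36  35  37  38  50  52  50  51  51  51  51]
 [ 65 129 131 132 134 133 131 130 11
[... 1524 characters left out ...]
7  99  84  58
   51  50  49  50  50  50  51  51  50  50  51  50]
 [107 124 138 137 142 137 119 154 107 146 140 105  99  83  82  57  51  50
   51  50  51  50  51  50  50  50  50  50  51  50]
 [ 63  71  81  90  90  89  86  87  60  79  76  58  53  46  47  50  50  50
   50  50  50  50  50  50  51  51  51  50  50  50]]
dish [0.504 0.249 0.014]
beaker [0.64  0.014 0.07 ]
211 (((369.9967041015625, 265.17919921875), (63.855438232421875, 45.22344970703125), 1.1107975244522095), ((371.3644104003906, 269.6292724609375), 35.48963928222656))
283 (((444.09490966796875, 74.4305419921875), (47.634132385253906, 46.2908935546875), 7.62584924697876), ((444.571533203125, 74.63984680175781), 30.646087646484375))
```

>>> drive_tool(moves=[{"x": 55, "y": -16, "z": 0, "fingers": -1}, {"x": 110, "y": -32}, {"x": 165, "y": -48}, {"x": 220, "y": -63}, {"x": 275, "y": -79}, {"x": 328, "y": -94}, {"x": 328, "y": -94}, {"x": 328, "y": -94}])

```text
invalid input at $.moves[0]: expected keys x, y, z, rx, ry, rz, fingers
```

```bash
cat >> h.py <<'E'
def snap(n,tag):
    from cell import vision
    c=vision.read_camera(n); pickle.dump(c,open(tag+".pkl","wb")); cv2.imwrite(f"pics/{tag}.png",c["image"][:,:,::-1]); return c
def go(x,y,z,yaw=None):
    "tool shift mm and rz to reach world TCP target (m), tool down"
    from cell import sensors
    from scipy.spatial.transform import Rotation as Ro
    o=sensors.get_obs(); R=Ro.from_euler("xyz",o["tool_rot"],degrees=True)
    d=R.inv().apply(np.array([x,y,z])-o["tool_pos"])*1000
    rz=0 if yaw is None else -np.radians(yaw-o["tool_rot"][2])
    print("t",round(o["time_s"],2),"pose",o["tool_pos"].round(4),o["tool_rot"].round(1),"shift",d.round(1),"rz",round(rz,3),"q7",o["qpos"][6].round(0),"F",o["force"].round(1),"w",round(o["grip_width"],4),"gf",round(o["grasp_force"],1))
E
python3 - <<'E'
from h import *
c=snap("wrist","w1"); go(.498,-.409,.096)
print(proj(c,[.498,-.409,.114]))
E
```

```text
t 0.15 pose [ 0.222  -0.6105  0.2297] [-179.9    0.    20. ] shift [328.3 -94.8 133.8] rz 0 q7 -3.0 F [-0.2 -0.4 -0.1] w 0.0868 gf 0.0
(np.float64(183.783242437234), np.float64(-265.89906780022574))
```

View pics/w1.png

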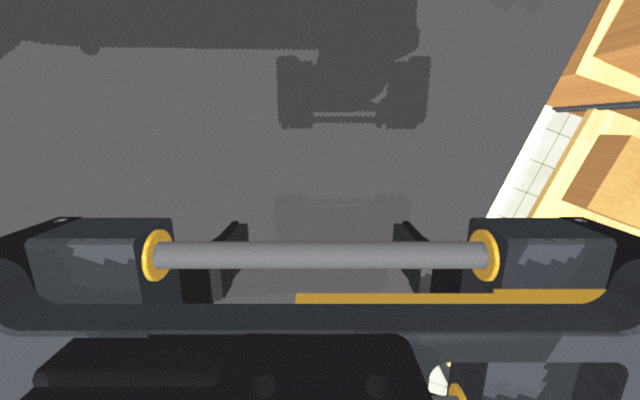

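The wrist view shows the gripper at the bottom and floor ahead of the tool, along +x. The move was refused because every key is required. I'll stop about 90 mm short of the bottle to look.

>>> drive_tool(moves=[{"x": 60, "y": -24, "z": 0, "rx": 0, "ry": 0, "rz": 0, "fingers": -1}, {"x": 120, "y": -48, "z": 0, "rx": 0, "ry": 0, "rz": 0, "fingers": -1}, {"x": 180, "y": -72, "z": 0, "rx": 0, "ry": 0, "rz": 0, "fingers": -1}, {"x": 240, "y": -95, "z": 0, "rx": 0, "ry": 0, "rz": 0, "fingers": -1}, {"x": 240, "y": -95, "z": 0, "rx": 0, "ry": 0, "rz": 0, "fingers": -1}, {"x": 240, "y": -95, "z": 0, "rx": 0, "ry": 0, "rz": 0, "fingers": -1}])

```text
time_s: 0.9
tool_pos: [0.4153, -0.4393, 0.2303]
tool_rot: [-180.0, 0.0, 20.1]
force: [-1.5, -0.2, 0.1]
grip_width: 0.0869
grasp_force: 0.0
```

```bash
python3 - <<'E'
from h import *
c=snap("wrist","w2"); go(.498,-.409,.096)
print(proj(c,[.498,-.409,.114]))
E
```

```text
t 0.95 pose [ 0.414  -0.4407  0.2303] [1.80e+02 1.00e-01 1.99e+01] shift [ 90.   -1.2 134.2] rz 0 q7 -28.0 F [-0.4  0.3  0.4] w 0.087 gf 0.0
(np.float64(321.08924091397245), np.float64(100.02467266864933))
```

View pics/w2.png

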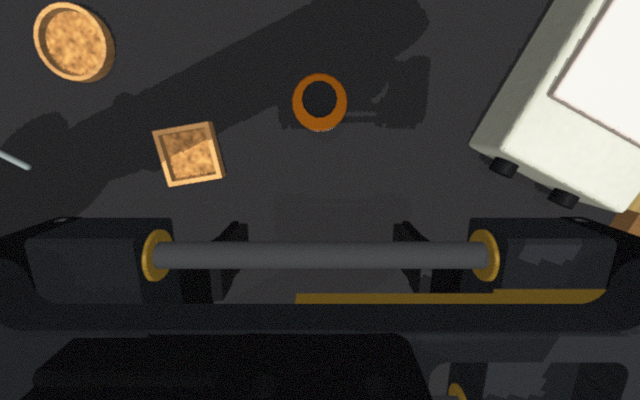

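The cap centre is at (319,98) against a predicted (321,100), so it agrees within about 2 mm. I'll descend over it and grip.

>>> drive_tool(moves=[{"x": 46, "y": -1, "z": 0, "rx": 0, "ry": 0, "rz": 0, "fingers": -1}, {"x": 92, "y": -2, "z": 0, "rx": 0, "ry": 0, "rz": 0, "fingers": -1}, {"x": 92, "y": -2, "z": 0, "rx": 0, "ry": 0, "rz": 0, "fingers": -1}, {"x": 92, "y": -2, "z": 45, "rx": 0, "ry": 0, "rz": 0, "fingers": -1}, {"x": 92, "y": -2, "z": 90, "rx": 0, "ry": 0, "rz": 0, "fingers": -1}, {"x": 92, "y": -2, "z": 120, "rx": 0, "ry": 0, "rz": 0, "fingers": -1}, {"x": 92, "y": -2, "z": 133, "rx": 0, "ry": 0, "rz": 0, "fingers": -1}, {"x": 92, "y": -2, "z": 133, "rx": 0, "ry": 0, "rz": 0, "fingers": -1}, {"x": 92, "y": -2, "z": 133, "rx": 0, "ry": 0, "rz": 0, "fingers": -0.3}, {"x": 92, "y": -2, "z": 133, "rx": 0, "ry": 0, "rz": 0, "fingers": 0}, {"x": 92, "y": -2, "z": 133, "rx": 0, "ry": 0, "rz": 0, "fingers": 0.2}, {"x": 92, "y": -2, "z": 133, "rx": 0, "ry": 0, "rz": 0, "fingers": 0.3}, {"x": 92, "y": -2, "z": 133, "rx": 0, "ry": 0, "rz": 0, "fingers": 0.5}, {"x": 92, "y": -2, "z": 133, "rx": 0, "ry": 0, "rz": 0, "fingers": 0.5}, {"x": 92, "y": -2, "z": 133, "rx": 0, "ry": 0, "rz": 0, "fingers": 0.5}], force=20)

```text
time_s: 2.82
tool_pos: [0.501, -0.4064, 0.0975]
tool_rot: [180.0, 0.0, 20.0]
force: [0.2, -0.3, 0.2]
grip_width: 0.0314
grasp_force: 20.0
```

>>> drive_tool(moves=[{"x": 0, "y": 0, "z": -8, "rx": 0, "ry": 0, "rz": 0, "fingers": 0.5}, {"x": 0, "y": 0, "z": -25, "rx": 0, "ry": 0, "rz": 0, "fingers": 0.5}, {"x": 0, "y": 0, "z": -45, "rx": 0, "ry": 0, "rz": 0, "fingers": 0.5}, {"x": 2, "y": -10, "z": -55, "rx": 0, "ry": 0, "rz": 0, "fingers": 0.5}, {"x": 7, "y": -30, "z": -60, "rx": 0, "ry": 0, "rz": 0, "fingers": 0.5}, {"x": 14, "y": -60, "z": -60, "rx": 0, "ry": 0, "rz": 0, "fingers": 0.5}, {"x": 22, "y": -95, "z": -60, "rx": 0, "ry": 0, "rz": 0, "fingers": 0.5}, {"x": 30, "y": -130, "z": -60, "rx": 0, "ry": 0, "rz": 0, "fingers": 0.5}, {"x": 38, "y": -165, "z": -60, "rx": 0, "ry": 0, "rz": 0, "fingers": 0.5}, {"x": 46, "y": -200, "z": -60, "rx": 0, "ry": 0, "rz": 0, "fingers": 0.5}, {"x": 54, "y": -235, "z": -60, "rx": 0, "ry": 0, "rz": 0, "fingers": 0.5}, {"x": 61, "y": -262, "z": -60, "rx": 0, "ry": 0, "rz": 0, "fingers": 0.5}, {"x": 65, "y": -280, "z": -60, "rx": 0, "ry": 0, "rz": 0, "fingers": 0.5}, {"x": 67, "y": -290, "z": -60, "rx": 0, "ry": 0, "rz": 0, "fingers": 0.5}, {"x": 67, "y": -290, "z": -60, "rx": 0, "ry": 0, "rz": 0, "fingers": 0.5}, {"x": 67, "y": -290, "z": -60, "rx": 0, "ry": 0, "rz": 0, "fingers": 0.5}], force=20)

```text
time_s: 4.82
tool_pos: [0.4648, -0.112, 0.1575]
tool_rot: [180.0, 0.0, 19.9]
force: [-0.2, 0.3, -2.7]
grip_width: 0.0316
grasp_force: 20.0
```

```bash
python3 - <<'E'
from h import *
go(.465,-.1105,.1035)
c=snap("wrist","w3"); snap("side","s3")
s=cv2.imread("pics/s3.png"); w=cv2.imread("pics/w3.png"); 
cv2.imwrite("pics/m3.png",np.vstack([cv2.resize(s[100:260,230:470],(720,480))[:300],w[150:,:].repeat(1,1)[:, :640].copy() if 0 else cv2.resize(w,(720,300))]))
E
```

```text
t 4.83 pose [ 0.4648 -0.112   0.1575] [180.    0.   19.9] shift [ 0.7 -1.3 54. ] rz 0 q7 -60.0 F [-0.2  0.3 -2.7] w 0.0316 gf 20.0
```

View pics/m3.png

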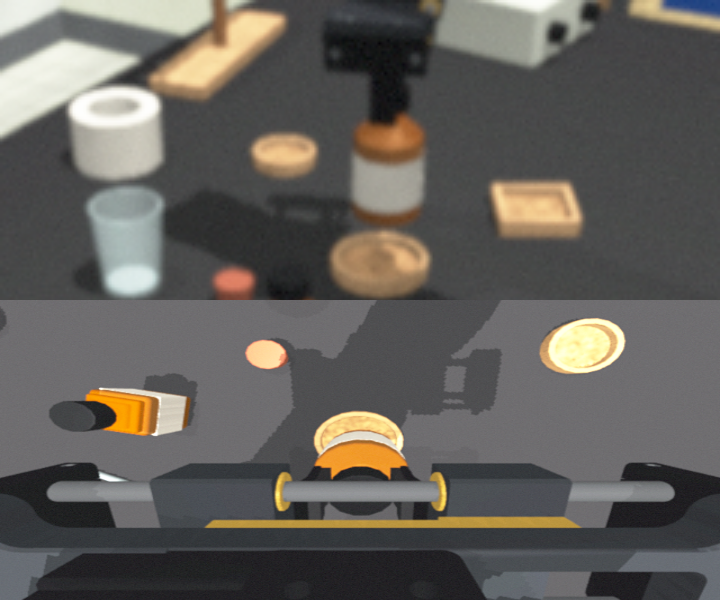

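The bottle hangs upright over the large rest (side crop about (390,260)). I'll lower it.

>>> drive_tool(moves=[{"x": 1, "y": -1, "z": 15, "rx": 0, "ry": 0, "rz": 0, "fingers": 0.5}, {"x": 1, "y": -1, "z": 32, "rx": 0, "ry": 0, "rz": 0, "fingers": 0.5}, {"x": 1, "y": -1, "z": 44, "rx": 0, "ry": 0, "rz": 0, "fingers": 0.5}, {"x": 1, "y": -1, "z": 49, "rx": 0, "ry": 0, "rz": 0, "fingers": 0.5}, {"x": 1, "y": -1, "z": 51, "rx": 0, "ry": 0, "rz": 0, "fingers": 0.5}, {"x": 1, "y": -1, "z": 52, "rx": 0, "ry": 0, "rz": 0, "fingers": 0.5}, {"x": 1, "y": -1, "z": 53, "rx": 0, "ry": 0, "rz": 0, "fingers": 0.5}, {"x": 1, "y": -1, "z": 53, "rx": 0, "ry": 0, "rz": 0, "fingers": 0.5}], force=20)

```text
time_s: 5.92
tool_pos: [0.4656, -0.1096, 0.1048]
tool_rot: [180.0, -0.0, 20.0]
force: [-0.7, -0.0, -2.6]
grip_width: 0.0312
grasp_force: 20.0
```

>>> drive_tool(moves=[{"x": 0, "y": 0, "z": 0.7, "rx": 0, "ry": 0, "rz": 0, "fingers": 0.5}, {"x": 0, "y": 0, "z": 1.2, "rx": 0, "ry": 0, "rz": 0, "fingers": 0.5}, {"x": 0, "y": 0, "z": 1.2, "rx": 0, "ry": 0, "rz": 0, "fingers": 0.5}], force=20)

```text
time_s: 6.3
tool_pos: [0.4655, -0.1096, 0.1035]
tool_rot: [180.0, -0.0, 20.0]
force: [0.1, 0.2, -2.1]
grip_width: 0.0314
grasp_force: 20.0
```

>>> drive_tool(moves=[{"x": 0, "y": 0, "z": 0.4, "rx": 0, "ry": 0, "rz": 0, "fingers": 0.5}, {"x": 0, "y": 0, "z": 0.7, "rx": 0, "ry": 0, "rz": 0, "fingers": 0.5}, {"x": 0, "y": 0, "z": 0.7, "rx": 0, "ry": 0, "rz": 0, "fingers": 0.5}], force=20)

```text
time_s: 6.68
tool_pos: [0.4659, -0.1097, 0.1034]
tool_rot: [180.0, -0.0, 20.0]
force: [-2.2, 0.2, 5.4]
grip_width: 0.0312
grasp_force: 20.0
```

>>> drive_tool(moves=[{"x": 0, "y": 0, "z": 0.2, "rx": 0, "ry": 0, "rz": 0, "fingers": 0.2}, {"x": 0, "y": 0, "z": 0, "rx": 0, "ry": 0, "rz": 0, "fingers": 0}, {"x": 0, "y": 0, "z": 0, "rx": 0, "ry": 0, "rz": 0, "fingers": -0.5}, {"x": 0, "y": 0, "z": 0, "rx": 0, "ry": 0, "rz": 0, "fingers": -1}, {"x": 0, "y": 0, "z": 0, "rx": 0, "ry": 0, "rz": 0, "fingers": -1}, {"x": 0, "y": 0, "z": 0, "rx": 0, "ry": 0, "rz": 0, "fingers": -1}, {"x": 0, "y": 0, "z": -20, "rx": 0, "ry": 0, "rz": 0, "fingers": -1}, {"x": 0, "y": 0, "z": -60, "rx": 0, "ry": 0, "rz": 0, "fingers": -1}, {"x": 0, "y": 0, "z": -100, "rx": 0, "ry": 0, "rz": 0, "fingers": -1}, {"x": 10, "y": -45, "z": -110, "rx": 0, "ry": 0, "rz": 0, "fingers": -1}, {"x": 21, "y": -90, "z": -110, "rx": 0, "ry": 0, "rz": 0, "fingers": -1}, {"x": 32, "y": -135, "z": -110, "rx": 0, "ry": 0, "rz": 0, "fingers": -1}, {"x": 42, "y": -181, "z": -110, "rx": 0, "ry": 0, "rz": 0, "fingers": -1}, {"x": 42, "y": -181, "z": -110, "rx": 0, "ry": 0, "rz": 0, "fingers": -1}, {"x": 42, "y": -181, "z": -110, "rx": 0, "ry": 0, "rz": 0, "fingers": -1}], force=20)

```text
time_s: 8.55
tool_pos: [0.4431, 0.0743, 0.2126]
tool_rot: [180.0, 0.0, 20.0]
force: [1.2, 0.5, -0.8]
grip_width: 0.0869
grasp_force: 0.0
```

```bash
python3 - <<'E'
from h import *
go(.444,.0745,.088)
s=snap("side","s4"); w=snap("wrist","w4"); print(proj(s,[.466,-.11,.120]),proj(s,[.466,-.11,.006]))
s=cv2.imread("pics/s4.png"); w=cv2.imread("pics/w4.png"); 
cv2.imwrite("pics/m4.png",np.vstack([cv2.resize(s[100:260,230:470],(450,300)),cv2.resize(w,(450,300))]))
E
```

```text
t 8.55 pose [0.4431 0.0743 0.2126] [180.   0.  20.] shift [  0.9   0.  124.6] rz 0 q7 -79.0 F [ 1.2  0.5 -0.8] w 0.0869 gf 0.0
(np.float64(356.6360665069084), np.float64(148.605592211925)) (np.float64(355.27405667006474), np.float64(187.81691468997673))
```

View pics/m4.png

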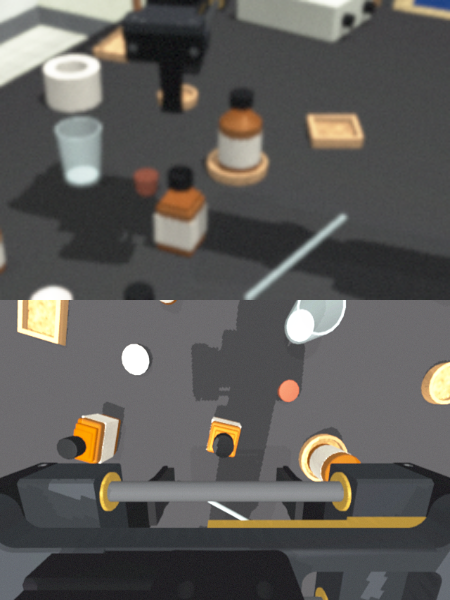

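The large bottle is standing in its rest. The square bottle's cap is at wrist pixel (316,192). I'll check that against the prediction.

```bash
python3 - <<'E'
from h import *
w=pickle.load(open("w4.pkl","rb")); print(proj(w,[.444,.0745,.104]),ray(w,316,192,.104), proj(w,[.369,.27,.104]),ray(w,70*1.422,147*1.333,.104))
E
```

```text
(np.float64(320.74439664084116), np.float64(196.55859093381517)) [0.44663878 0.08019138 0.104     ] (np.float64(99.54240559243615), np.float64(200.91438171276275)) [0.37385754 0.27079188 0.104     ]
```

>>> drive_tool(moves=[{"x": 2, "y": -1, "z": 40, "rx": 0, "ry": 0, "rz": 0, "fingers": -1}, {"x": 2, "y": -1, "z": 80, "rx": 0, "ry": 0, "rz": 0, "fingers": -1}, {"x": 2, "y": -1, "z": 110, "rx": 0, "ry": 0, "rz": 0, "fingers": -1}, {"x": 2, "y": -1, "z": 124, "rx": 0, "ry": 0, "rz": 0, "fingers": -1}, {"x": 2, "y": -1, "z": 124, "rx": 0, "ry": 0, "rz": 0, "fingers": -1}, {"x": 2, "y": -1, "z": 124, "rx": 0, "ry": 0, "rz": 0, "fingers": -0.3}, {"x": 2, "y": -1, "z": 124, "rx": 0, "ry": 0, "rz": 0, "fingers": 0}, {"x": 2, "y": -1, "z": 124, "rx": 0, "ry": 0, "rz": 0, "fingers": 0.2}, {"x": 2, "y": -1, "z": 124, "rx": 0, "ry": 0, "rz": 0, "fingers": 0.3}, {"x": 2, "y": -1, "z": 124, "rx": 0, "ry": 0, "rz": 0, "fingers": 0.5}, {"x": 2, "y": -1, "z": 124, "rx": 0, "ry": 0, "rz": 0, "fingers": 0.5}, {"x": 2, "y": -1, "z": 124, "rx": 0, "ry": 0, "rz": 0, "fingers": 0.5}], force=20)

```text
time_s: 10.15
tool_pos: [0.4445, 0.0767, 0.0886]
tool_rot: [-180.0, 0.0, 20.0]
force: [0.0, 1.2, 0.3]
grip_width: 0.0294
grasp_force: 20.0
```

>>> drive_tool(moves=[{"x": 0, "y": 0, "z": -8, "rx": 0, "ry": 0, "rz": 0, "fingers": 0.5}, {"x": 0, "y": 0, "z": -30, "rx": 0, "ry": 0, "rz": 0, "fingers": 0.5}, {"x": 0, "y": 0, "z": -60, "rx": 0, "ry": 0, "rz": 0, "fingers": 0.5}, {"x": 0, "y": 0, "z": -95, "rx": 0, "ry": 0, "rz": 0, "fingers": 0.5}, {"x": -4, "y": 12, "z": -130, "rx": 0, "ry": 0, "rz": 0, "fingers": 0.5}, {"x": -12, "y": 40, "z": -150, "rx": 0, "ry": 0, "rz": 0, "fingers": 0.5}, {"x": -22, "y": 75, "z": -155, "rx": 0, "ry": 0, "rz": -0.03, "fingers": 0.5}, {"x": -33, "y": 110, "z": -155, "rx": 0, "ry": 0, "rz": -0.07, "fingers": 0.5}, {"x": -44, "y": 145, "z": -155, "rx": 0, "ry": 0, "rz": -0.12, "fingers": 0.5}, {"x": -56, "y": 179, "z": -155, "rx": 0, "ry": 0, "rz": -0.17, "fingers": 0.5}, {"x": -78, "y": 205, "z": -155, "rx": 0, "ry": 0, "rz": -0.22, "fingers": 0.5}, {"x": -102, "y": 230, "z": -155, "rx": 0, "ry": 0, "rz": -0.27, "fingers": 0.5}, {"x": -127, "y": 256, "z": -155, "rx": 0, "ry": 0, "rz": -0.31, "fingers": 0.5}, {"x": -150, "y": 280, "z": -150, "rx": 0, "ry": 0, "rz": -0.35, "fingers": 0.5}, {"x": -166, "y": 297, "z": -130, "rx": 0, "ry": 0, "rz": -0.377, "fingers": 0.5}, {"x": -175, "y": 306, "z": -105, "rx": 0, "ry": 0, "rz": -0.377, "fingers": 0.5}, {"x": -175, "y": 306, "z": -75, "rx": 0, "ry": 0, "rz": -0.377, "fingers": 0.5}, {"x": -175, "y": 306, "z": -60, "rx": 0, "ry": 0, "rz": -0.377, "fingers": 0.5}, {"x": -175, "y": 306, "z": -60, "rx": 0, "ry": 0, "rz": -0.377, "fingers": 0.5}, {"x": -175, "y": 306, "z": -60, "rx": 0, "ry": 0, "rz": -0.377, "fingers": 0.5}], force=20)

```text
time_s: 12.65
tool_pos: [0.3855, -0.2711, 0.1499]
tool_rot: [179.9, -0.0, 41.6]
force: [0.0, 0.1, -1.5]
grip_width: 0.0297
grasp_force: 20.0
```

```bash
python3 - <<'E'
from h import *
go(.385,-.271,.0946,41.6)
s=snap("side","s5"); w=snap("wrist","w5")
s=cv2.imread("pics/s5.png"); w=cv2.imread("pics/w5.png"); 
cv2.imwrite("pics/m5.png",np.vstack([cv2.resize(s[100:220,320:500],(450,300)),cv2.resize(w[:300],(450,211))]))
E
```

```text
t 12.65 pose [ 0.3855 -0.2711  0.1499] [179.9  -0.   41.6] shift [-0.3 -0.6 55.2] rz 0.0 q7 -17.0 F [ 0.   0.1 -1.5] w 0.0297 gf 20.0
```

View pics/m5.png

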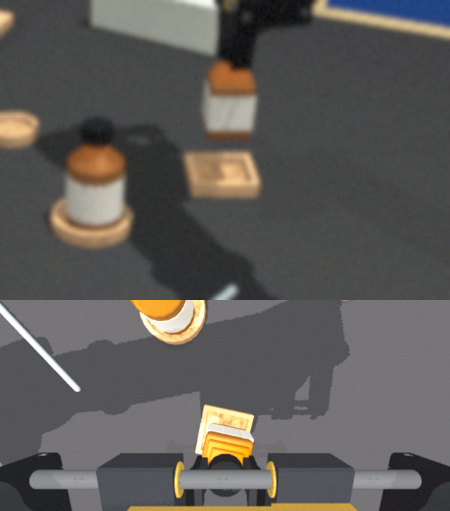

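The square bottle hangs over its rest with its sides aligned. I'll lower it.

>>> drive_tool(moves=[{"x": 0, "y": 0, "z": 15, "rx": 0, "ry": 0, "rz": 0, "fingers": 0.5}, {"x": 0, "y": 0, "z": 32, "rx": 0, "ry": 0, "rz": 0, "fingers": 0.5}, {"x": 0, "y": 0, "z": 45, "rx": 0, "ry": 0, "rz": 0, "fingers": 0.5}, {"x": 0, "y": 0, "z": 51, "rx": 0, "ry": 0, "rz": 0, "fingers": 0.5}, {"x": 0, "y": 0, "z": 53, "rx": 0, "ry": 0, "rz": 0, "fingers": 0.5}, {"x": 0, "y": 0, "z": 54, "rx": 0, "ry": 0, "rz": 0, "fingers": 0.5}, {"x": 0, "y": 0, "z": 54.8, "rx": 0, "ry": 0, "rz": 0, "fingers": 0.5}, {"x": 0, "y": 0, "z": 54.8, "rx": 0, "ry": 0, "rz": 0, "fingers": 0.5}, {"x": 0, "y": 0, "z": 54.8, "rx": 0, "ry": 0, "rz": 0, "fingers": 0.5}], force=20)

```text
time_s: 13.88
tool_pos: [0.3851, -0.2711, 0.0945]
tool_rot: [179.9, -0.0, 41.6]
force: [-1.8, 0.4, 2.5]
grip_width: 0.0294
grasp_force: 20.0
```

>>> drive_tool(moves=[{"x": 0, "y": 0, "z": 0, "rx": 0, "ry": 0, "rz": 0, "fingers": 0.2}, {"x": 0, "y": 0, "z": 0, "rx": 0, "ry": 0, "rz": 0, "fingers": 0}, {"x": 0, "y": 0, "z": 0, "rx": 0, "ry": 0, "rz": 0, "fingers": -0.5}, {"x": 0, "y": 0, "z": 0, "rx": 0, "ry": 0, "rz": 0, "fingers": -1}, {"x": 0, "y": 0, "z": 0, "rx": 0, "ry": 0, "rz": 0, "fingers": -1}, {"x": 0, "y": 0, "z": 0, "rx": 0, "ry": 0, "rz": 0, "fingers": -1}, {"x": 0, "y": 0, "z": -20, "rx": 0, "ry": 0, "rz": 0, "fingers": -1}, {"x": 0, "y": 0, "z": -60, "rx": 0, "ry": 0, "rz": 0, "fingers": -1}, {"x": 0, "y": 0, "z": -110, "rx": 0, "ry": 0, "rz": 0, "fingers": -1}, {"x": 30, "y": -13, "z": -125, "rx": 0, "ry": 0, "rz": 0.03, "fingers": -1}, {"x": 80, "y": -35, "z": -125, "rx": 0, "ry": 0, "rz": 0.07, "fingers": -1}, {"x": 130, "y": -57, "z": -125, "rx": 0, "ry": 0, "rz": 0.12, "fingers": -1}, {"x": 180, "y": -79, "z": -125, "rx": 0, "ry": 0, "rz": 0.16, "fingers": -1}, {"x": 230, "y": -101, "z": -125, "rx": 0, "ry": 0, "rz": 0.2, "fingers": -1}, {"x": 280, "y": -123, "z": -125, "rx": 0, "ry": 0, "rz": 0.25, "fingers": -1}, {"x": 330, "y": -145, "z": -125, "rx": 0, "ry": 0, "rz": 0.3, "fingers": -1}, {"x": 380, "y": -167, "z": -125, "rx": 0, "ry": 0, "rz": 0.377, "fingers": -1}, {"x": 430, "y": -189, "z": -125, "rx": 0, "ry": 0, "rz": 0.377, "fingers": -1}, {"x": 430, "y": -189, "z": -125, "rx": 0, "ry": 0, "rz": 0.377, "fingers": -1}, {"x": 430, "y": -189, "z": -125, "rx": 0, "ry": 0, "rz": 0.377, "fingers": -1}], force=20)

```text
time_s: 16.38
tool_pos: [0.5807, 0.1553, 0.2183]
tool_rot: [180.0, 0.1, 20.0]
force: [-0.2, 0.2, 0.2]
grip_width: 0.0868
grasp_force: 0.0
```

```bash
python3 - <<'E'
from h import *
go(.614,.228,.069)
s=snap("side","s6"); w=snap("wrist","w6"); print("pred",proj(w,[.614,.228,.084]), "oblong",proj(w,[.369,.27,.104]))
s=cv2.imread("pics/s6.png"); w=cv2.imread("pics/w6.png"); 
cv2.imwrite("pics/m6.png",np.vstack([cv2.resize(s[100:260,280:480],(640,330))[:,:],w[:260]]))
E
```

```text
t 16.38 pose [0.5807 0.1553 0.2183] [1.8e+02 1.0e-01 2.0e+01] shift [ 56.3 -57.  149.2] rz 0 q7 -95.0 F [-0.2  0.2  0.2] w 0.0868 gf 0.0
pred (np.float64(262.057626790526), np.float64(135.6819102076829)) oblong (np.float64(156.71114758622238), np.float64(337.321900022224))
```

View pics/m6.png

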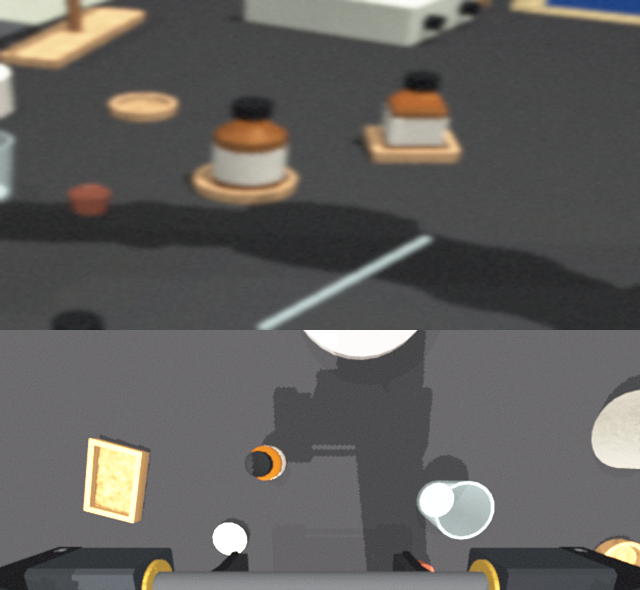

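Both placed bottles stand in their rests. The small bottle's cap is at (259,133) in the wrist image against a predicted (262,136).

>>> drive_tool(moves=[{"x": 30, "y": -30, "z": 0, "rx": 0, "ry": 0, "rz": 0, "fingers": -1}, {"x": 58, "y": -59, "z": 0, "rx": 0, "ry": 0, "rz": 0, "fingers": -1}, {"x": 58, "y": -59, "z": 30, "rx": 0, "ry": 0, "rz": 0, "fingers": -1}, {"x": 58, "y": -59, "z": 70, "rx": 0, "ry": 0, "rz": 0, "fingers": -1}, {"x": 58, "y": -59, "z": 110, "rx": 0, "ry": 0, "rz": 0, "fingers": -1}, {"x": 58, "y": -59, "z": 138, "rx": 0, "ry": 0, "rz": 0, "fingers": -1}, {"x": 58, "y": -59, "z": 148.5, "rx": 0, "ry": 0, "rz": 0, "fingers": -1}, {"x": 58, "y": -59, "z": 148.5, "rx": 0, "ry": 0, "rz": 0, "fingers": -1}, {"x": 58, "y": -59, "z": 148.5, "rx": 0, "ry": 0, "rz": 0, "fingers": -0.3}, {"x": 58, "y": -59, "z": 148.5, "rx": 0, "ry": 0, "rz": 0, "fingers": 0}, {"x": 58, "y": -59, "z": 148.5, "rx": 0, "ry": 0, "rz": 0, "fingers": 0.2}, {"x": 58, "y": -59, "z": 148.5, "rx": 0, "ry": 0, "rz": 0, "fingers": 0.3}, {"x": 58, "y": -59, "z": 148.5, "rx": 0, "ry": 0, "rz": 0, "fingers": 0.4}, {"x": 58, "y": -59, "z": 148.5, "rx": 0, "ry": 0, "rz": 0, "fingers": 0.6}, {"x": 58, "y": -59, "z": 148.5, "rx": 0, "ry": 0, "rz": 0, "fingers": 0.6}, {"x": 58, "y": -59, "z": 148.5, "rx": 0, "ry": 0, "rz": 0, "fingers": 0.6}], force=15)

```text
time_s: 18.48
tool_pos: [0.6151, 0.2312, 0.0702]
tool_rot: [-180.0, 0.0, 20.0]
force: [-0.9, 1.4, -0.6]
grip_width: 0.0251
grasp_force: 15.0
```

```bash
python3 - <<'E'
from h import *
c=pickle.load(open("top0.pkl","rb"))
for k in blobs(c,(5,60,60),(25,255,255)):
    x,y,w,h=cv2.boundingRect(k)
    if 390<x<420 and 130<y<160: print(plane_rect(c,k,.016))
for k in blobs(c,(5,60,120),(25,255,255)):
    x,y,w,h=cv2.boundingRect(k)
    if 380<x<430 and 125<y<165: r=plane_rect(c,k,.016); print(r); go(*np.array(r[1][0])/1000,.1)
E
```

```text
(((647.451904296875, -248.83502197265625), (65.15595245361328, 64.88552856445312), 0.5129672884941101), ((646.1434936523438, -250.4058380126953), 34.49371337890625))
(((647.4688720703125, -250.21347045898438), (61.540218353271484, 62.31332015991211), 45.341339111328125), ((646.8663940429688, -250.6347198486328), 32.390052795410156))
t 18.48 pose [0.6151 0.2312 0.0702] [-180.    0.   20.] shift [-134.9  463.7  -29.8] rz 0 q7 -106.0 F [-0.9  1.4 -0.6] w 0.0251 gf 15.0
```

>>> drive_tool(moves=[{"x": 0, "y": 0, "z": -8, "rx": 0, "ry": 0, "rz": 0, "fingers": 0.6}, {"x": 0, "y": 0, "z": -30, "rx": 0, "ry": 0, "rz": 0, "fingers": 0.6}, {"x": 0, "y": 0, "z": -65, "rx": 0, "ry": 0, "rz": 0, "fingers": 0.6}, {"x": 0, "y": 0, "z": -100, "rx": 0, "ry": 0, "rz": 0, "fingers": 0.6}, {"x": -3, "y": 12, "z": -125, "rx": 0, "ry": 0, "rz": 0, "fingers": 0.6}, {"x": -10, "y": 35, "z": -135, "rx": 0, "ry": 0, "rz": 0, "fingers": 0.6}, {"x": -21, "y": 72, "z": -135, "rx": 0, "ry": 0, "rz": 0, "fingers": 0.6}, {"x": -33, "y": 112, "z": -135, "rx": 0, "ry": 0, "rz": 0, "fingers": 0.6}, {"x": -45, "y": 155, "z": -135, "rx": 0, "ry": 0, "rz": 0, "fingers": 0.6}, {"x": -58, "y": 200, "z": -135, "rx": 0, "ry": 0, "rz": 0, "fingers": 0.6}, {"x": -71, "y": 245, "z": -135, "rx": 0, "ry": 0, "rz": 0, "fingers": 0.6}, {"x": -84, "y": 290, "z": -135, "rx": 0, "ry": 0, "rz": 0, "fingers": 0.6}, {"x": -97, "y": 335, "z": -135, "rx": 0, "ry": 0, "rz": 0, "fingers": 0.6}, {"x": -109, "y": 375, "z": -135, "rx": 0, "ry": 0, "rz": 0, "fingers": 0.6}, {"x": -120, "y": 412, "z": -135, "rx": 0, "ry": 0, "rz": 0, "fingers": 0.6}, {"x": -129, "y": 442, "z": -130, "rx": 0, "ry": 0, "rz": 0, "fingers": 0.6}, {"x": -134, "y": 462, "z": -110, "rx": 0, "ry": 0, "rz": 0, "fingers": 0.6}, {"x": -134, "y": 462, "z": -80, "rx": 0, "ry": 0, "rz": 0, "fingers": 0.6}, {"x": -134, "y": 462, "z": -60, "rx": 0, "ry": 0, "rz": 0, "fingers": 0.6}, {"x": -134, "y": 462, "z": -60, "rx": 0, "ry": 0, "rz": 0, "fingers": 0.6}], force=15)

```text
time_s: 20.98
tool_pos: [0.646, -0.2473, 0.128]
tool_rot: [-179.8, 0.2, 20.1]
force: [0.1, 1.2, -1.1]
grip_width: 0.0255
grasp_force: 15.0
```

```bash
python3 - <<'E'
from h import *
go(.6472,-.2495,.0762)
s=snap("side","s7"); w=snap("wrist","w7")
s=cv2.imread("pics/s7.png"); w=cv2.imread("pics/w7.png"); 
cv2.imwrite("pics/m7.png",np.vstack([cv2.resize(s[90:210,230:410],(450,300)),cv2.resize(w[:300],(450,211))]))
E
```

```text
t 20.98 pose [ 0.646  -0.2473  0.128 ] [-179.8    0.2   20.1] shift [ 0.5  2.7 51.8] rz 0 q7 -60.0 F [ 0.1  1.2 -1.1] w 0.0255 gf 15.0
```

View pics/m7.png

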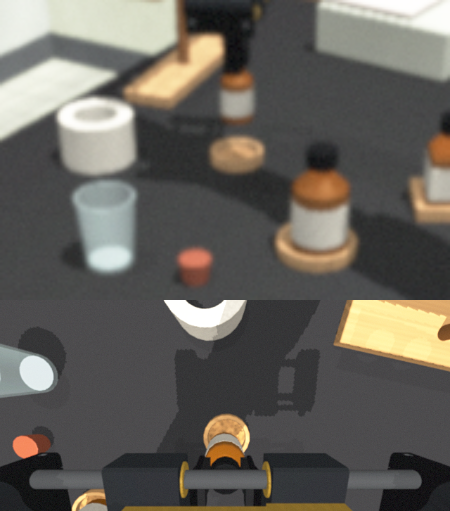

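The small bottle hangs over its rest. I'll lower it.

>>> drive_tool(moves=[{"x": 0, "y": 1, "z": 15, "rx": 0, "ry": 0, "rz": 0, "fingers": 0.6}, {"x": 0, "y": 1, "z": 32, "rx": 0, "ry": 0, "rz": 0, "fingers": 0.6}, {"x": 0, "y": 1, "z": 43, "rx": 0, "ry": 0, "rz": 0, "fingers": 0.6}, {"x": 0, "y": 1, "z": 48, "rx": 0, "ry": 0, "rz": 0, "fingers": 0.6}, {"x": 0, "y": 1, "z": 50, "rx": 0, "ry": 0, "rz": 0, "fingers": 0.6}, {"x": 0, "y": 1, "z": 51, "rx": 0, "ry": 0, "rz": 0, "fingers": 0.6}, {"x": 0, "y": 1, "z": 51, "rx": 0, "ry": 0, "rz": 0, "fingers": 0.6}, {"x": 0, "y": 1, "z": 51, "rx": 0, "ry": 0, "rz": 0, "fingers": 0.6}], force=15)

```text
time_s: 22.08
tool_pos: [0.6478, -0.2498, 0.0797]
tool_rot: [180.0, -0.0, 20.0]
force: [-0.1, 0.4, -1.7]
grip_width: 0.0253
grasp_force: 15.0
```

>>> drive_tool(moves=[{"x": 0, "y": 0, "z": 1.5, "rx": 0, "ry": 0, "rz": 0, "fingers": 0.6}, {"x": 0, "y": 0, "z": 2.5, "rx": 0, "ry": 0, "rz": 0, "fingers": 0.6}, {"x": 0, "y": 0, "z": 3.3, "rx": 0, "ry": 0, "rz": 0, "fingers": 0.6}, {"x": 0, "y": 0, "z": 3.8, "rx": 0, "ry": 0, "rz": 0, "fingers": 0.6}, {"x": 0, "y": 0, "z": 3.8, "rx": 0, "ry": 0, "rz": 0, "fingers": 0.6}, {"x": 0, "y": 0, "z": 3.8, "rx": 0, "ry": 0, "rz": 0, "fingers": 0.6}], force=15)

```text
time_s: 22.82
tool_pos: [0.6478, -0.2496, 0.0762]
tool_rot: [180.0, -0.0, 20.0]
force: [-1.1, -0.1, 4.1]
grip_width: 0.0254
grasp_force: 15.0
```

>>> drive_tool(moves=[{"x": 0, "y": 0, "z": 0, "rx": 0, "ry": 0, "rz": 0, "fingers": 0.3}, {"x": 0, "y": 0, "z": 0, "rx": 0, "ry": 0, "rz": 0, "fingers": 0}, {"x": 0, "y": 0, "z": 0, "rx": 0, "ry": 0, "rz": 0, "fingers": -0.5}, {"x": 0, "y": 0, "z": 0, "rx": 0, "ry": 0, "rz": 0, "fingers": -1}, {"x": 0, "y": 0, "z": 0, "rx": 0, "ry": 0, "rz": 0, "fingers": -1}, {"x": 0, "y": 0, "z": 0, "rx": 0, "ry": 0, "rz": 0, "fingers": -1}, {"x": 0, "y": 0, "z": -20, "rx": 0, "ry": 0, "rz": 0, "fingers": -1}, {"x": 0, "y": 0, "z": -60, "rx": 0, "ry": 0, "rz": 0, "fingers": -1}, {"x": 0, "y": 0, "z": -110, "rx": 0, "ry": 0, "rz": 0, "fingers": -1}, {"x": -6, "y": -40, "z": -135, "rx": 0, "ry": 0, "rz": 0, "fingers": -1}, {"x": -14, "y": -95, "z": -140, "rx": 0, "ry": 0, "rz": 0, "fingers": -1}, {"x": -22, "y": -150, "z": -140, "rx": 0, "ry": 0, "rz": 0, "fingers": -1}, {"x": -30, "y": -205, "z": -140, "rx": 0, "ry": 0, "rz": 0, "fingers": -1}, {"x": -38, "y": -260, "z": -140, "rx": 0, "ry": 0, "rz": 0, "fingers": -1}, {"x": -46, "y": -315, "z": -140, "rx": 0, "ry": 0, "rz": 0, "fingers": -1}, {"x": -54, "y": -370, "z": -140, "rx": 0, "ry": 0, "rz": 0, "fingers": -1}, {"x": -62, "y": -425, "z": -140, "rx": 0, "ry": 0, "rz": 0, "fingers": -1}, {"x": -70, "y": -480, "z": -140, "rx": 0, "ry": 0, "rz": 0, "fingers": -1}, {"x": -73, "y": -505, "z": -140, "rx": 0, "ry": 0, "rz": 0, "fingers": -1}, {"x": -73, "y": -505, "z": -140, "rx": 0, "ry": 0, "rz": 0, "fingers": -1}], force=20)

```text
time_s: 25.32
tool_pos: [0.4056, 0.2022, 0.217]
tool_rot: [179.9, -0.1, 20.3]
force: [0.1, -0.7, -0.0]
grip_width: 0.0872
grasp_force: 0.0
```

```bash
python3 - <<'E'
from h import *
go(.369,.27,.088)
w=snap("wrist","w8"); s=snap("side","s8"); print("pred",proj(w,[.369,.27,.104]))
for k in blobs(w,(8,140,110),(18,255,255),200):
    x,y,ww,h=cv2.boundingRect(k); print((x,y,ww,h),plane_rect(w,k,.07)[0])
s=cv2.imread("pics/s8.png"); w=cv2.imread("pics/w8.png"); 
cv2.imwrite("pics/m8.png",np.vstack([cv2.resize(s[90:250,230:470],(640,330)),w[:260]]))
E
```

```text
t 25.32 pose [0.4056 0.2022 0.217 ] [ 1.799e+02 -1.000e-01  2.030e+01] shift [-11.2 -76.5 128.8] rz 0 q7 -95.0 F [ 0.1 -0.7 -0. ] w 0.0872 gf 0.0
pred (np.float64(242.24390219430992), np.float64(207.8208519543672))
(584, 212, 50, 23) ((483.9803161621094, -111.87883758544922), (14.415740013122559, 62.622840881347656), 1.7537240982055664)
(228, 164, 43, 61) ((372.9674377441406, 273.56427001953125), (62.907772064208984, 34.76811981201172), 3.2329294681549072)
```

View pics/m8.png

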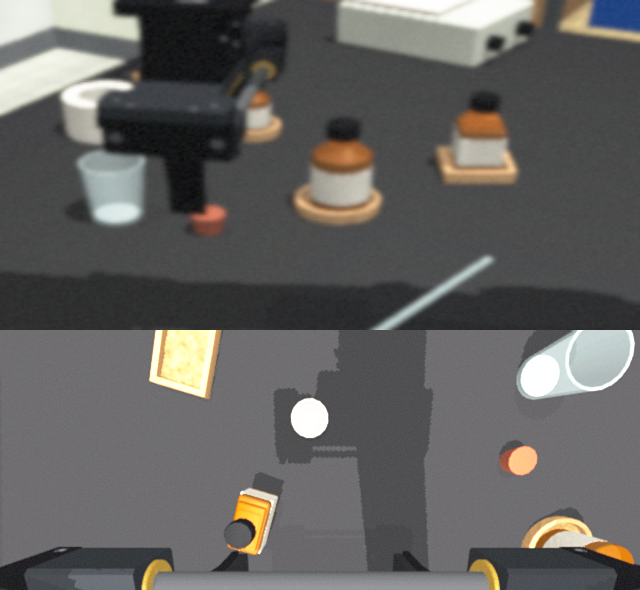

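The oblong cap is at about (239,203) against a predicted (242,208). Bottle yaw is about 2.5°.

>>> drive_tool(moves=[{"x": -4, "y": -40, "z": 0, "rx": 0, "ry": 0, "rz": 0, "fingers": -1}, {"x": -8.5, "y": -77, "z": 0, "rx": 0, "ry": 0, "rz": 0, "fingers": -1}, {"x": -8.5, "y": -77, "z": 0, "rx": 0, "ry": 0, "rz": 0, "fingers": -1}, {"x": -8.5, "y": -77, "z": 40, "rx": 0, "ry": 0, "rz": 0, "fingers": -1}, {"x": -8.5, "y": -77, "z": 80, "rx": 0, "ry": 0, "rz": 0, "fingers": -1}, {"x": -8.5, "y": -77, "z": 115, "rx": 0, "ry": 0, "rz": 0, "fingers": -1}, {"x": -8.5, "y": -77, "z": 128, "rx": 0, "ry": 0, "rz": 0, "fingers": -1}, {"x": -8.5, "y": -77, "z": 128, "rx": 0, "ry": 0, "rz": 0, "fingers": -1}, {"x": -8.5, "y": -77, "z": 128, "rx": 0, "ry": 0, "rz": 0, "fingers": -0.3}, {"x": -8.5, "y": -77, "z": 128, "rx": 0, "ry": 0, "rz": 0, "fingers": 0}, {"x": -8.5, "y": -77, "z": 128, "rx": 0, "ry": 0, "rz": 0, "fingers": 0.2}, {"x": -8.5, "y": -77, "z": 128, "rx": 0, "ry": 0, "rz": 0, "fingers": 0.3}, {"x": -8.5, "y": -77, "z": 128, "rx": 0, "ry": 0, "rz": 0, "fingers": 0.4}, {"x": -8.5, "y": -77, "z": 128, "rx": 0, "ry": 0, "rz": 0, "fingers": 0.6}, {"x": -8.5, "y": -77, "z": 128, "rx": 0, "ry": 0, "rz": 0, "fingers": 0.6}, {"x": -8.5, "y": -77, "z": 128, "rx": 0, "ry": 0, "rz": 0, "fingers": 0.6}], force=20)

```text
time_s: 27.42
tool_pos: [0.3719, 0.2696, 0.0875]
tool_rot: [-180.0, 0.0, 20.0]
force: [-0.2, 0.8, 0.1]
grip_width: 0.0276
grasp_force: 19.9
```

```bash
python3 - <<'E'
from h import *
go(.526,.4035,.095,22)
E
```

```text
t 27.43 pose [0.3719 0.2696 0.0875] [-180.    0.   20.] shift [190.6 -73.2  -7.5] rz -0.035 q7 -114.0 F [-0.2  0.8  0.1] w 0.0276 gf 19.9
```

>>> drive_tool(moves=[{"x": 0, "y": 0, "z": -8, "rx": 0, "ry": 0, "rz": 0, "fingers": 0.6}, {"x": 0, "y": 0, "z": -28, "rx": 0, "ry": 0, "rz": 0, "fingers": 0.6}, {"x": 0, "y": 0, "z": -50, "rx": 0, "ry": 0, "rz": 0, "fingers": 0.6}, {"x": 8, "y": -3, "z": -62, "rx": 0, "ry": 0, "rz": 0, "fingers": 0.6}, {"x": 28, "y": -11, "z": -65, "rx": 0, "ry": 0, "rz": -0.01, "fingers": 0.6}, {"x": 58, "y": -22, "z": -65, "rx": 0, "ry": 0, "rz": -0.02, "fingers": 0.6}, {"x": 92, "y": -35, "z": -65, "rx": 0, "ry": 0, "rz": -0.035, "fingers": 0.6}, {"x": 126, "y": -48, "z": -65, "rx": 0, "ry": 0, "rz": -0.035, "fingers": 0.6}, {"x": 156, "y": -60, "z": -65, "rx": 0, "ry": 0, "rz": -0.035, "fingers": 0.6}, {"x": 178, "y": -68, "z": -65, "rx": 0, "ry": 0, "rz": -0.035, "fingers": 0.6}, {"x": 190, "y": -73, "z": -65, "rx": 0, "ry": 0, "rz": -0.035, "fingers": 0.6}, {"x": 190, "y": -73, "z": -65, "rx": 0, "ry": 0, "rz": -0.035, "fingers": 0.6}, {"x": 190, "y": -73, "z": -65, "rx": 0, "ry": 0, "rz": -0.035, "fingers": 0.6}], force=20)

```text
time_s: 29.05
tool_pos: [0.525, 0.4024, 0.1524]
tool_rot: [180.0, 0.0, 22.0]
force: [-0.3, 1.0, -1.9]
grip_width: 0.0274
grasp_force: 19.9
```

```bash
python3 - <<'E'
from h import *
go(.526,.4035,.0937,22)
s=snap("side","s9"); w=snap("wrist","w9")
s=cv2.imread("pics/s9.png"); w=cv2.imread("pics/w9.png"); 
cv2.imwrite("pics/m9.png",np.vstack([cv2.resize(s[180:340,120:360],(450,300)),cv2.resize(w[:300],(450,211))]))
E
```

```text
t 29.05 pose [0.525  0.4024 0.1524] [180.   0.  22.] shift [ 1.3 -0.7 58.7] rz -0.0 q7 -125.0 F [-0.3  1.  -1.9] w 0.0274 gf 19.9
```

View pics/m9.png

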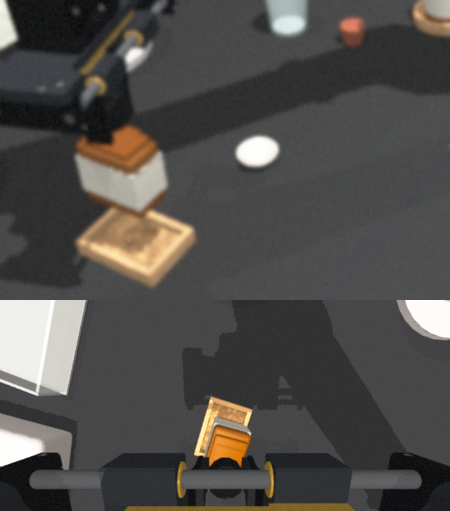

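The oblong bottle is over its rest with the orientation right. The lateral offset looks uncertain, so I'll re-measure the rest from the earlier wrist picture w6 and the bottle from w9.

```bash
python3 - <<'E'
from h import *
w=pickle.load(open("w6.pkl","rb"))
for k in blobs(w,(10,60,120),(25,255,255),800):
    x,y,a,b=cv2.boundingRect(k)
    if x<160: print((x,y,a,b),plane_rect(w,k,.016))
w=pickle.load(open("w9.pkl","rb"))
for z,lo in((.016,(14,60,120)),(.128,(5,150,100))):
  for k in blobs(w,lo,(25,255,255),300):
    x,y,a,b=cv2.boundingRect(k); 
    if 200<x<400: print(z,(x,y,a,b)); P=np.array([ray(w,u,v,z)[:2]*1000 for u,v in cv2.approxPolyDP(k,4,True)[:,0].astype(float)]); print(cv2.approxPolyDP(k,4,True)[:,0].tolist(),P.round().tolist())
E
```

```text
0.016 (276, 137, 83, 100)
[[300, 137], [276, 220], [296, 223], [298, 236], [315, 223], [326, 223], [342, 236], [355, 193], [302, 175], [310, 166], [351, 179], [358, 156]] [[568.0, 442.0], [478.0, 435.0], [483.0, 414.0], [470.0, 407.0], [490.0, 395.0], [495.0, 384.0], [487.0, 363.0], [536.0, 369.0], [533.0, 427.0], [545.0, 422.0], [548.0, 378.0], [573.0, 381.0]]
0.128 (252, 230, 13, 51)
[[261, 230], [252, 249], [255, 280], [263, 272], [256, 261], [258, 243], [264, 239]] [[509.0, 439.0], [494.0, 440.0], [473.0, 431.0], [481.0, 428.0], [487.0, 435.0], [500.0, 438.0], [504.0, 435.0]]
0.128 (293, 178, 64, 59)
[[307, 178], [293, 221], [297, 235], [324, 223], [343, 236], [356, 194]] [[553.0, 424.0], [523.0, 422.0], [515.0, 416.0], [529.0, 402.0], [526.0, 387.0], [555.0, 391.0]]
```

```bash
python3 - <<'E'
import cv2
w=cv2.imread("pics/w9.png"); cv2.imwrite("pics/m9b.png",cv2.resize(w[120:250,250:410],(640,520),interpolation=cv2.INTER_CUBIC))
E
```

```text
(no output)
```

View pics/m9b.png

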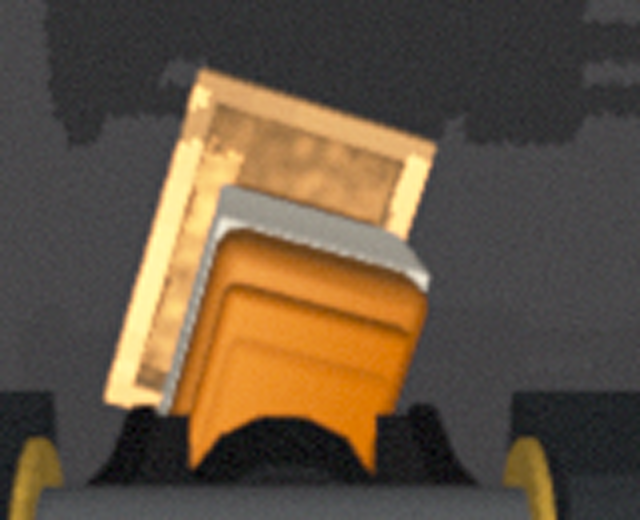

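Rest corners are at crop (200,68), (435,148) and (108,402). They put the rest centre at about (0.5256, 0.408), so the bottle should go about 3 mm further in +y and 2 mm in +x. I'll lower it with that correction.

>>> drive_tool(moves=[{"x": 3, "y": -2.5, "z": 10, "rx": 0, "ry": 0, "rz": 0, "fingers": 0.6}, {"x": 3, "y": -2.5, "z": 27, "rx": 0, "ry": 0, "rz": 0, "fingers": 0.6}, {"x": 3, "y": -2.5, "z": 41, "rx": 0, "ry": 0, "rz": 0, "fingers": 0.6}, {"x": 3, "y": -2.5, "z": 49, "rx": 0, "ry": 0, "rz": 0, "fingers": 0.6}, {"x": 3, "y": -2.5, "z": 54, "rx": 0, "ry": 0, "rz": 0, "fingers": 0.6}, {"x": 3, "y": -2.5, "z": 56, "rx": 0, "ry": 0, "rz": 0, "fingers": 0.6}, {"x": 3, "y": -2.5, "z": 57, "rx": 0, "ry": 0, "rz": 0, "fingers": 0.6}, {"x": 3, "y": -2.5, "z": 57, "rx": 0, "ry": 0, "rz": 0, "fingers": 0.6}, {"x": 3, "y": -2.5, "z": 57, "rx": 0, "ry": 0, "rz": 0, "fingers": 0.6}], force=20)

```text
time_s: 30.28
tool_pos: [0.5276, 0.4065, 0.0958]
tool_rot: [-180.0, -0.0, 22.0]
force: [-0.7, 0.2, -2.1]
grip_width: 0.0275
grasp_force: 19.9
```

>>> drive_tool(moves=[{"x": 0, "y": 0, "z": 0.8, "rx": 0, "ry": 0, "rz": 0, "fingers": 0.6}, {"x": 0, "y": 0, "z": 1.5, "rx": 0, "ry": 0, "rz": 0, "fingers": 0.6}, {"x": 0, "y": 0, "z": 2.1, "rx": 0, "ry": 0, "rz": 0, "fingers": 0.6}, {"x": 0, "y": 0, "z": 2.6, "rx": 0, "ry": 0, "rz": 0, "fingers": 0.6}, {"x": 0, "y": 0, "z": 2.6, "rx": 0, "ry": 0, "rz": 0, "fingers": 0.6}], force=20)

```text
time_s: 30.9
tool_pos: [0.5276, 0.4066, 0.0935]
tool_rot: [-180.0, -0.0, 22.0]
force: [-0.8, -0.1, 2.7]
grip_width: 0.0278
grasp_force: 19.8
```

>>> drive_tool(moves=[{"x": 0, "y": 0, "z": 0, "rx": 0, "ry": 0, "rz": 0, "fingers": 0.3}, {"x": 0, "y": 0, "z": 0, "rx": 0, "ry": 0, "rz": 0, "fingers": 0}, {"x": 0, "y": 0, "z": 0, "rx": 0, "ry": 0, "rz": 0, "fingers": -0.5}, {"x": 0, "y": 0, "z": 0, "rx": 0, "ry": 0, "rz": 0, "fingers": -1}, {"x": 0, "y": 0, "z": 0, "rx": 0, "ry": 0, "rz": 0, "fingers": -1}, {"x": 0, "y": 0, "z": 0, "rx": 0, "ry": 0, "rz": 0, "fingers": -1}, {"x": 0, "y": 0, "z": -20, "rx": 0, "ry": 0, "rz": 0, "fingers": -1}, {"x": 0, "y": 0, "z": -60, "rx": 0, "ry": 0, "rz": 0, "fingers": -1}, {"x": 0, "y": 0, "z": -110, "rx": 0, "ry": 0, "rz": 0, "fingers": -1}, {"x": -20, "y": 25, "z": -150, "rx": 0, "ry": 0, "rz": 0, "fingers": -1}, {"x": -40, "y": 60, "z": -170, "rx": 0, "ry": 0, "rz": 0, "fingers": -1}, {"x": -60, "y": 100, "z": -170, "rx": 0, "ry": 0, "rz": 0, "fingers": -1}, {"x": -80, "y": 140, "z": -170, "rx": 0, "ry": 0, "rz": 0, "fingers": -1}, {"x": -80, "y": 140, "z": -170, "rx": 0, "ry": 0, "rz": 0, "fingers": -1}, {"x": -80, "y": 140, "z": -170, "rx": 0, "ry": 0, "rz": 0, "fingers": -1}], force=20)

```text
time_s: 32.78
tool_pos: [0.5057, 0.2475, 0.2642]
tool_rot: [-180.0, -0.1, 22.0]
force: [-0.5, -0.0, 0.2]
grip_width: 0.0872
grasp_force: 0.0
```

```bash
python3 - <<'E'
from h import *
go(.5,.2,.3)
s=snap("side","s10"); t=snap("top","t10")
s=cv2.imread("pics/s10.png"); t=cv2.imread("pics/t10.png")
cv2.imwrite("pics/m10.png",np.vstack([cv2.resize(s[90:340,130:470],(600,360)),cv2.resize(t[130:265,150:450],(600,240))]))
E
```

```text
t 32.77 pose [0.5057 0.2475 0.2642] [-1.8e+02 -1.0e-01  2.2e+01] shift [-23.   41.9 -35.9] rz 0 q7 -105.0 F [-0.5 -0.   0.2] w 0.0872 gf 0.0
```

View pics/m10.png

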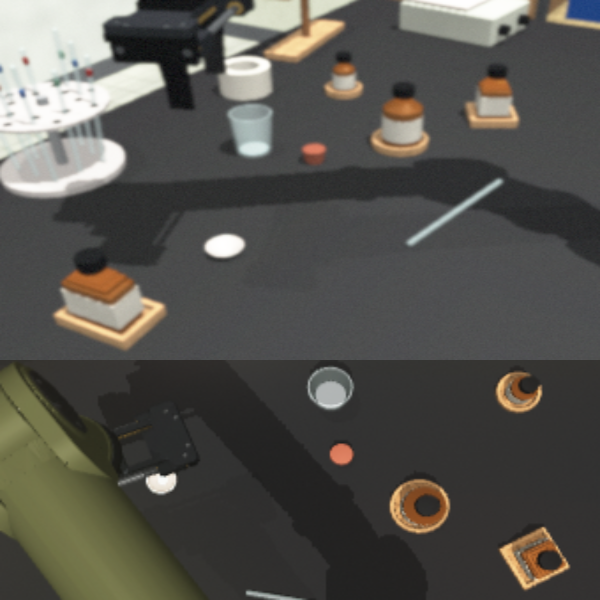

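All four bottles stand upright in their matching rests, and the beaker and dish haven't moved. I'll hand the job in.

```bash
python3 -c "
from cell import workorder; print(workorder.sign_off())"
```

```text
the job is handed in; nothing more can be done
None
```

All four bottles stand upright in their matching rests and are released, the beaker and dish were left where they stood, and the job was handed in at about 33 s of the 115 s limit; the sign-off gave no verdict.

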